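Tug the test box cover, free its catch if it is caught, and hold the cover open

ROBOT

A 6-joint arm with a two-finger parallel gripper is mounted at the origin on the work surface. World frame = base frame: x ahead of the robot, y to its left, z up, the work surface at z = 0. Lengths are in mm, angles in rad, forces in N, time in s.
With the tool pointing down it reaches from about 350 to 875 mm from the base axis. Payload 4.2 kg.
Tool frame: the origin (TCP) lies between the finger pads; the fingertips stand 8 mm ahead of it and the grasp point (between the pads) lies 11 mm behind it; z points along the fingers, y is the line along which they close (so a half turn about z gives the same grasp; the last joint's range is limited). The gripper opens to 85 mm and grips with 20 to 120 N. Pads are 22 mm wide; open, the fingers measure 114 mm over their backs; the gripper's body (76 mm by 85 mm) begins 54 mm behind the grasp point. The pads swing forward as they close: fully open they stand 13 mm farther back than shut.
Start: joints at [1.399, 0.385, 0.008, 0, -1.194, -0.259], TCP at [260.965, 567.888, 239.312] pointing down, gripper open.
Joint ranges: [-3.14, 3.14], [-1.21, 2.06], [-1.07, 1.41], [-3.16, 2.05], [-2.99, -0.16], [-3.1, 3.1]. Speed limits (rad/s): [2.79, 2.79, 3.14, 3.14, 3.14, 3.14].

INTERFACE

Orientations are given as a unit quaternion [x, y, z, w].
In Python, from bench import read_state, get_image, camera_params, job_done gives the robot as it stands.
- The arm moves only by the tool drive_tool, never from a script. Its argument "moves" is a list that holds one entry, the list of rows, each a list of 7 numbers: the shift along the tool's x, y, z in m, then the turn, a rotation vector about the tool's x, y, z in rad, then the closure in counts, from 0 (fully open) to 255 (shut). A call has 1 to 8 rows; each row shifts and turns the commanded pose from where the row before left it, along the tool's axes as they then stand; what a row does not reach is not made up. A row lasts 1/12 s, in which the tool goes at most 41.7 mm and 7.16 degrees, less where a joint would pass 70% of its speed; a pose out of reach is approached as far as the arm can. A call is refused whole if a number of a shift passes 0.0417 or a number of a turn 0.125, either way. A call with a gripper value outside its range is refused whole. The fingers move at their own pace and stop on an object; the grip force is fixed at half the most. Time passes only in rows, so rows that do not move let the fingers close. It gives the time, the measured TCP pose, the force and the opening at its end, in the units of the state.
- read_state(): the state, without advancing time (a new reading comes with each control period).
- get_image(name): name is "scene" or "top" or "wrist"; returns the picture (384x512x3 uint8, blue, green, red); there is no depth.
- camera_params(name): a dict with "mtx" (3x3 intrinsics, pixels), "dist" ([k1, k2, p1, p2, k3] as OpenCV has them; the pictures are not rectified), "extrinsics" (4x4, takes a point from camera to world coordinates). Camera axes: x right, y up, looking along -z (the intrinsics and any distortion apply to the point x, -y, -z); pixel columns grow to the right and rows downward; lengths in mm; the calibration is good to about 2 mm. A picture is of the moment at which its call begins: read the wrist's pose just before it. camera_params takes no time and is no camera call; for the wrist camera it gives the pose at the moment of the call.
- job_done(): hands the job in, once; it reports no verdict.
The state is a dict: "clock": time; "joints": joint angles; "joint_vel": joint speeds; "joint_efforts": joint torques, N m; "position": TCP position; "ee_rot": TCP orientation; "contact_force": force on the tool from outside, world axes, zero at the start; "wrist_torque": the same for the moment, N m; "gripper_width": finger opening in mm.
Only numpy, scipy, OpenCV 4.12 (cv2) and the standard library are available. Lean on these libraries where they do the work, as an engineer would, in place of code of your own. Each camera call takes 0.05 s, during which the arm holds its last target. There are 200 camera calls.

TASK

The cover of the board test box on the bench has a catch that is sometimes caught and sometimes not. Without touching the thumb slide first, give the cover's handle a tug upward to learn which, and keep it pulled up for a moment; if it is caught, push the thumb slide on the front deck all the way across to free it. Then raise the cover to about 50 degrees or more so that the board inside can be inspected, and finish while still holding it there, steady; leave the phone, the jar and the solder spool where they are.

Things in the scene. Friction and masses are not known exactly. Their poses are not given: they have to be found in the camera images.
- testbox: Grey sheet-metal test box, 290 (its x) x 240 (its y) x 85 mm high, fixed to the bench. Origin at the centre of its underside, z up, its front faces its own -x (roughly towards the robot). The front 95 mm of the top (x from -145 to -55 mm) is a fixed flat deck at height 85 mm; the rest is covered by the hinged cover, a 5 mm aluminium plate whose top lies at height 91 mm when shut. A hidden catch inside the box may or may not be holding the cover; it cannot be seen.
- cover (a joint): Opening angle of the cover about its hinge: 0 shut, growing as the front edge rises, stop at 1.3 rad. If caught, it rises only about 0.035 rad (5 to 6 mm at the handle) and then stops hard; a pull of about 10 N is enough to tell. If free it just lifts, with 2 to 4 N at the handle. It falls shut when let go, at any angle.
- cover_hinge (a point): Point on the cover's hinge axis, at the middle: testbox frame (137, 0, 85) mm. The axis is the testbox's y.
- cover_handle (a point): Middle of the cover's handle, a dark round bar of 10 mm diameter along the testbox's y, on two posts 80 mm apart (between centres). It moves with the cover. With the cover shut it is at testbox (-18, 0, 126) mm: 155 mm in front of the hinge axis and 41 mm above it; the bar's centre is 35 mm above the cover's top face.
- slide (a joint): Travel of the thumb slide: 0 at home, 0.030 m fully across. It slides along the testbox's +y (to the left as seen from the robot), needs 2 to 5 N, and stays where it is left. From about 20 mm of travel on, the catch has snapped free and stays free.
- slide_knob (a point): Middle of the top face of the thumb slide's knob, a dark steel block standing on a bright steel plate on the deck: 26 (testbox x) x 12 (testbox y) mm, top 27 mm above the deck. At home it is at testbox (-110, -15, 112) mm.
- phone: Bystander: phone lying flat to the left of the box, 150 x 74 x 9 mm, origin at the centre of its underside.
- flux: Bystander: small closed jar, 48 mm across, 85 mm high, to the right of the box, origin at the centre of its underside.
- spool: Bystander: solder spool standing on its flange, 60 mm across, 38 mm high, to the right of the box, origin at the centre of its underside.

How it is judged (in metres and radians):
On the way, in this order (a step that is already met when the one before it is completed fails the run):
1. the cover is pulled up by the handle to the end of its play or beyond, with the thumb slide still at home (value of joint cover above 0.02 rad and value of joint slide below 0.004 m and contact force between the fingers and cover above 0.5 N), for 0.2 s.
2. the cover is raised past 40 degrees (value of joint cover above 0.7 rad), for 0.2 s.
At the end, for the whole second after the job is handed in: The cover stands at 0.8 rad (46 degrees) or more, is still to within 0.1 rad/s, and the robot's fingers are in contact with it (more than 0.5 N), through the last second (value of joint cover above 0.8 rad and velocity of joint cover between -0.1 and 0.1 rad/s and contact force between the fingers and cover above 0.5 N); the arm keeps its last pose, push and grip.
It fails at once if a bystander is moved by more than 30 mm (distance of any of phone, flux, spool from where it was at the start of the episode above 0.03 m).
It also fails if it takes over 54 s, if anything falls off the work surface, if the arm or the gripper's body presses on something with over 40 N, if the wrist force passes 120 N, or if a joint passes its speed limit or range.

## Working session

There is one attempt and no reset: what is moved stays moved. The work goes in short steps, Python scripts to look and compute and a tool call to move; the robot and the scene stay as the last step left them, time stands still between calls to the robot, and variables do not carry over. Pictures are saved under pics/ and viewed, on a budget of 10 in all, crops included, one or two more only if the job needs it, and the job is handed in when it is done.

Besides the shell and the picture viewer there is one more tool, called as name([rows], argument=value, ...), one row to a line, values as JSON. drive_tool: Moves the arm, as the interface text tells. Its arguments: {"type":"object","properties":{"moves":{"type":"array"}},"required":["moves"]}

```bash
mkdir -p pics; python3 - <<'E'
from bench import *
import cv2
s=read_state();print(s)
for n in("scene","top"):
    cv2.imwrite(f"pics/{n}0.png",get_image(n));p=camera_params(n);print(n,p)
E
```

```text
{'clock': 0.0, 'joints': array([ 1.39861437e+00,  3.85544330e-01,  6.61142267e-03, -4.62614110e-04,
       -1.19397744e+00, -2.58602520e-01]), 'joint_vel': array([ 0.00023891, -0.00094074,  0.00048467,  0.00144957, -0.00118802,
       -0.0017468 ]), 'joint_efforts': array([ 2.29902862e-04, -3.92286658e+01,  1.88393962e+01,  4.18612674e+00,
       -4.66674988e-03,  1.98013637e-06]), 'position': array([260.74358064, 567.39204724, 238.2286947 ]), 'ee_rot': array([ 9.76873824e-01, -2.13813864e-01, -1.69128297e-04,  1.06530969e-03]), 'contact_force': array([ 0.0273691 ,  0.11484679, -0.5866259 ]), 'wrist_torque': array([-0.01242327,  0.00247633,  0.03377283]), 'gripper_width': 85.4449916359947}
scene {'mtx': array([[420.7223979 ,   0.        , 250.15719588],
       [  0.        , 420.7223979 , 191.30852652],
       [  0.        ,   0.        ,   1.        ]]), 'dist': array([-0.04962272,  0.        ,  0.        ,  0.        ,  0.        ]), 'extrinsics': array([[-2.89602242e-01, -6.41253644e-01,  7.10580260e-01,
         1.27208090e+03],
       [ 9.57102521e-01, -1.86850055e-01,  2.21453882e-01,
         2.69291599e+02],
       [-9.23614821e-03,  7.44231698e-01,  6.67857674e-01,
         7.56968631e+02],
       [ 0.00000000e+00,  0.00000000e+00,  0.00000000e+00,
         1.00000000e+00]])}
top {'mtx': array([[351.97379789,   0.        , 262.1275942 ],
       [  0.        , 351.97379789, 190.29973149],
       [  0.        ,   0.        ,   1.        ]]), 'dist': array([-0.00485467,  0.        ,  0.        ,  0.        ,  0.        ]), 'extrinsics': array([[-8.34238710e-03,  9.96610561e-01, -8.18400498e-02,
         5.00802055e+02],
       [-9.99882773e-01, -7.26288355e-03,  1.34792526e-02,
         3.87693854e+01],
       [ 1.28391707e-02,  8.19429051e-02,  9.96554322e-01,
         9.44062638e+02],
       [ 0.00000000e+00,  0.00000000e+00,  0.00000000e+00,
         1.00000000e+00]])}
```

View pics/top0.png

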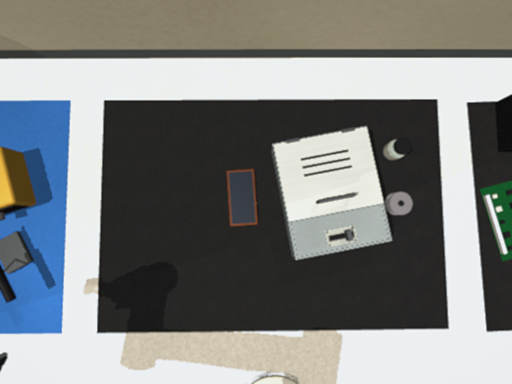

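View pics/scene0.png

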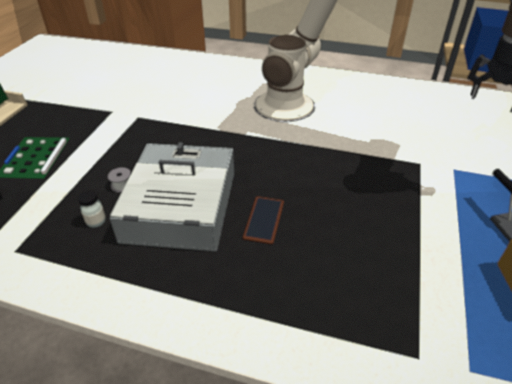

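The top view shows the box with corners near (273,143), (367,127), (391,241) and (296,259). The handle bar runs from (317,203) to (357,194) and the knob is near (348,235). The phone is at (242,197), the jar at (398,149) and the spool at (400,203). The scene view agrees.

```bash
cat > h.py <<'E'
from bench import *
import cv2, numpy as np
from scipy.spatial.transform import Rotation as R
def cast(n,uv,z,p=None):
    p=p or camera_params(n)
    q=cv2.undistortPoints(np.array(uv,float).reshape(-1,1,2),p["mtx"],p["dist"])[:,0]
    E=p["extrinsics"]; d=np.c_[q[:,0],-q[:,1],-np.ones(len(q))]@E[:3,:3].T
    o=E[:3,3]; return o+d*((np.asarray(z)-o[2])/d[:,2])[:,None]
def delta(pos,rot):
    "tool-frame shift (m) and rotvec to reach pos (mm), rot (Rotation) from measured pose"
    s=read_state(); C=R.from_quat(s["ee_rot"])
    return C.inv().apply(pos-s["position"])/1000,(C.inv()*rot).as_rotvec()
E
python3 - <<'E'
from h import *
im=cv2.imread("pics/top0.png"); 
g=cv2.cvtColor(im,cv2.COLOR_BGR2GRAY)
m=((g>85)*255).astype(np.uint8); m[:, :262]=0;m[:,420:]=0;m[:110]=0;m[275:]=0
m=cv2.morphologyEx(m,cv2.MORPH_CLOSE,np.ones((9,9)));
c=max(cv2.findContours(m,0,2)[0],key=cv2.contourArea)
c4=cv2.approxPolyDP(c,10,True)[:,0];print("corners",c4)
print(cast("top",c4,[88]*len(c4)).round(0))
hand=((g<90)*255).astype(np.uint8); k=np.zeros_like(hand);k[188:210,308:365]=1
n,_,st,ce=cv2.connectedComponentsWithStats(hand*k)
for i in range(1,n):
    print("handle",st[i],ce[i],cast("top",[ce[i]],[126]).round(1))
k=np.zeros_like(hand);k[222:248,320:362]=1
n,L,st,ce=cv2.connectedComponentsWithStats(hand*k)
for i in range(1,n): print("knob",st[i],ce[i],cast("top",[ce[i]],[112]).round(1))
cs=cast("top",[[317,203],[357,194]],[126]*2);print("bar",cs)
crop=im[120:270,260:420];cv2.imwrite("pics/crop.png",cv2.resize(crop,None,fx=5,fy=5,interpolation=cv2.INTER_CUBIC)[:600*2][:750])
crop=im[180:265,290:400];cv2.imwrite("pics/crop.png",cv2.resize(crop,None,fx=7,fy=7,interpolation=cv2.INTER_CUBIC))
E
```

```text
corners [[366 126]
 [272 144]
 [295 259]
 [390 241]
 [388 215]
 [410 210]
 [408 194]
 [381 192]]
[[ 730. -233.   88.]
 [ 686.    2.   88.]
 [ 405.  -51.   88.]
 [ 445. -282.   88.]
 [ 508. -279.   88.]
 [ 520. -334.   88.]
 [ 559. -331.   88.]
 [ 565. -264.   88.]]
handle [317 194  38   9  59] [334.86440678 197.47457627] [[ 549.9 -142.   126. ]]
knob [329 230  20  11  98] [339.84693878 235.83673469] [[ 460.2 -154.6  112. ]]
knob [351 232   3   5  11] [352. 234.] [[ 464.3 -183.4  112. ]]
knob [361 247   1   1   1] [361. 247.] [[ 433.7 -203.8  112. ]]
bar [[ 537.35754234  -99.92463569  126.        ]
 [ 557.68195201 -194.15920389  126.        ]]
```

View pics/crop.png

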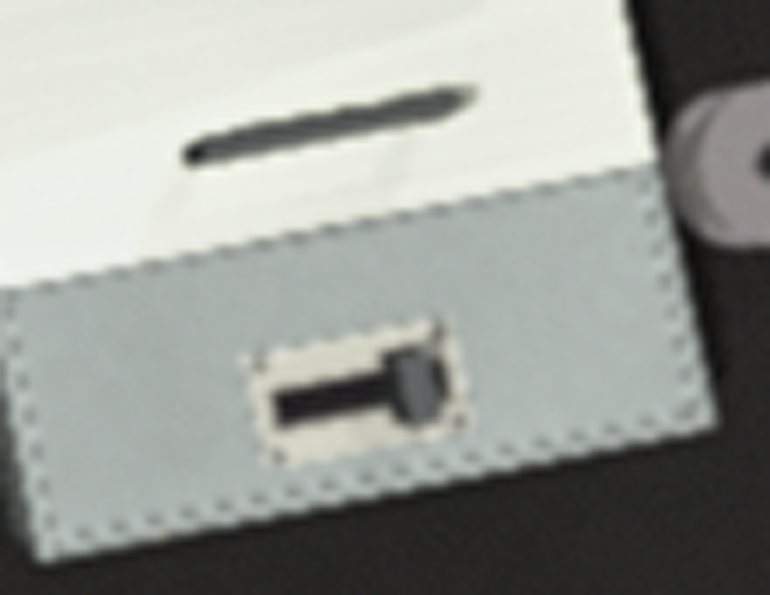

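The crop shows the bar from about (316,202) to (358,193) in top-image pixels and the knob top at about (350,235). I place the box centre near (566,-143) with yaw about 10.3°, and the handle near (549,-146,126). I'll turn the tool first, then travel across above the box.

drive_tool([
  [[0,0,0,0,0,0.12,0],[0,0,0,0,0,0.12,0],[0,0,0,0,0,0.12,0],[0,0,0,0,0,0.12,0],[0,0,0,0,0,0.12,0],[0,0,0,0,0,0.12,0],[0,0,0,0,0,0.12,0],[0,0,0,0,0,0.12,0]],
])

```text
clock: 0.77
position: [260.8, 567.6, 238.6]
ee_rot: [0.766, -0.643, 0.0, 0.001]
contact_force: [-0.9, 0.1, -0.0]
gripper_width: 85.6
```

drive_tool([
  [[0.037,-0.008,0,0,0,0,0],[0.037,-0.008,0,0,0,0,0],[0.037,-0.008,0,0,0,0,0],[0.037,-0.008,0,0,0,0,0],[0.037,-0.008,0,0,0,0,0],[0.037,-0.008,0,0,0,0,0],[0.037,-0.008,0,0,0,0,0],[0.037,-0.008,0,0,0,0,0]],
])

```text
clock: 1.43
position: [377.0, 286.1, 239.1]
ee_rot: [0.768, -0.641, -0.0, 0.0]
contact_force: [0.8, -0.2, 0.4]
gripper_width: 85.3
```

drive_tool([
  [[0.037,-0.008,0,0,0,0,0],[0.037,-0.008,0,0,0,0,0],[0.037,-0.008,0,0,0,0,0],[0.037,-0.008,0,0,0,0,0],[0.037,-0.008,0,0,0,0,0],[0.037,-0.008,0,0,0,0,0],[0.037,-0.008,0,0,0,0,0],[0.037,-0.008,0,0,0,0,0]],
])

```text
clock: 2.1
position: [492.9, 6.5, 239.1]
ee_rot: [0.768, -0.641, -0.0, 0.0]
contact_force: [1.4, 1.3, -0.6]
gripper_width: 85.5
```

drive_tool([
  [[0.03,-0.008,0,0,0,0,0],[0.03,-0.008,0,0,0,0,0],[0.03,-0.006,0,0,0,0,0],[0.01,0,0,0,0,0,0],[0,0,0,0,0,0,0],[0,0,0,0,0,0,0]],
])

```text
clock: 2.6
position: [531.9, -86.3, 238.7]
ee_rot: [0.767, -0.641, -0.001, 0.0]
contact_force: [-0.2, 0.3, 0.1]
gripper_width: 85.1
```

```bash
python3 - <<'E'
from h import *
p=camera_params("wrist");cv2.imwrite("pics/w1.png",get_image("wrist"))
import pickle;pickle.dump(p,open("w1.pkl","wb"))
s=read_state();print(s["position"],R.from_quat(s["ee_rot"]).as_matrix().round(3),s["joints"].round(2),s["contact_force"])
print(delta(np.array([549.5,-146,238]),R.from_euler("ZX",[0,0])))
# project expected handle ends and knob
for P in [(549.5,-146,126),(462,-177,112)]:
    E=np.linalg.inv(p["extrinsics"]);c=E[:3,:3]@P+E[:3,3];q=cv2.projectPoints(np.array([[c[0],-c[1],-c[2]]]),np.zeros(3),np.zeros(3),p["mtx"],p["dist"])[0];print(q)
E
```

```text
[531.90775446 -85.64398197 238.98758599] [[ 0.179 -0.984 -0.001]
 [-0.984 -0.179  0.   ]
 [-0.     0.001 -1.   ]] [ 0.14  0.24 -0.2  -0.   -1.13  0.04] [-0.33012282 -0.0692931   0.64785824]
(array([ 0.06253064, -0.00650513,  0.0009558 ]), array([-2.41182202e+00,  2.01261060e+00,  1.31240655e-03]))
[[[242.84967498 121.56922222]]]
[[[344.16166904 104.30519048]]]
```

View pics/w1.png

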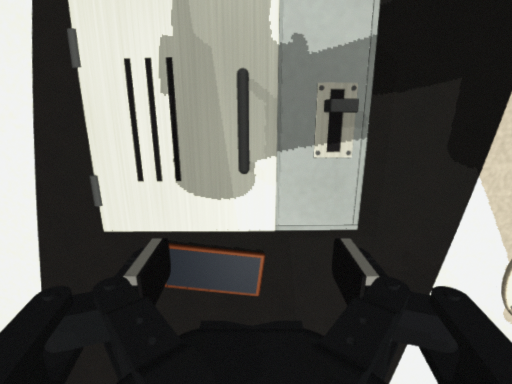

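The wrist view shows the bar at column 243, rows 68–173, and the knob at (342,105). Both match the predictions of (243,122) and (344,104). Next I move over the handle and go down.

drive_tool([
  [[0.031,-0.003,0,0,0,0,0],[0.031,-0.003,0,0,0,0,0],[0,0,0,0,0,0,0],[0,0,0.03,0,0,0,0],[0,0,0.03,0,0,0,0],[0,0,0.03,0,0,0,0],[0,0,0.015,0,0,0,0],[0,0,0.015,0,0,0,0]],
])

```text
clock: 3.32
position: [548.4, -144.3, 117.9]
ee_rot: [0.768, -0.64, -0.001, 0.001]
contact_force: [-0.2, 0.1, 1.1]
gripper_width: 85.6
```

drive_tool([
  [[0,0,0,0,0,0,130],[0,0,0,0,0,0,180],[0,0,0,0,0,0,255],[0,0,0,0,0,0,255],[0,0,0,0,0,0,255],[0,0,0,0,0,0,255],[0,0,0,0,0,0,255],[0,0,0,0,0,0,255]],
])

```text
clock: 3.98
position: [549.6, -146.0, 120.4]
ee_rot: [0.768, -0.641, 0.0, -0.0]
contact_force: [-3.4, 1.9, 5.2]
gripper_width: 7.4
```

drive_tool([
  [[0,0,0,0,0,0,255],[0,0,0,0,0,0,255],[0,0,0,0,0,0,255]],
])

```text
clock: 4.23
position: [549.6, -146.0, 120.4]
ee_rot: [0.768, -0.641, 0.0, -0.0]
contact_force: [-2.4, 1.2, 6.2]
gripper_width: 7.5
```

```bash
python3 - <<'E'
from h import *
w=get_image("wrist");t=get_image("scene")[120:260,80:250]
cv2.imwrite("pics/w2.png",np.hstack([cv2.resize(w,(400,300)),cv2.resize(t,(364,300))]))
E
```

```text
(no output)
```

View pics/w2.png

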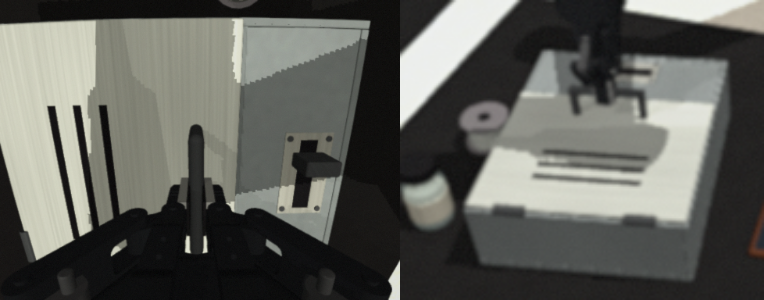

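The wrist view shows the bar held between the pads, and the knob is still at home. Now I tug upward gently.

drive_tool([
  [[0,0,-0.003,0,0,0,255],[0,0,-0.003,0,0,0,255],[0,0,-0.002,0,0,0,255],[0,0,0,0,0,0,255]],
])

```text
clock: 4.67
position: [550.9, -145.7, 125.9]
ee_rot: [0.768, -0.641, 0.001, -0.001]
contact_force: [6.7, -0.3, -9.7]
gripper_width: 7.4
```

drive_tool([
  [[0,0,-0.002,0,0,0,255],[0,0,0,0,0,0,255],[0,0,0,0,0,0,255],[0,0,0,0,0,0,255]],
])

```text
clock: 5.0
position: [550.9, -145.7, 126.1]
ee_rot: [0.768, -0.641, 0.0, -0.001]
contact_force: [10.9, -2.0, -18.3]
gripper_width: 7.3
```

The force doubled to -18 N while the tool rose only 0.2 mm, so the cover is caught. I'll hold a moment, then lower and release.

drive_tool([
  [[0,0,0,0,0,0,255],[0,0,0,0,0,0,255],[0,0,0,0,0,0,255],[0,0,0,0,0,0,255],[0,0,0,0,0,0,255],[0,0,0,0,0,0,255]],
])

```text
clock: 5.5
position: [550.9, -145.7, 126.1]
ee_rot: [0.768, -0.641, 0.0, -0.001]
contact_force: [9.6, -1.8, -17.9]
gripper_width: 7.6
```

drive_tool([
  [[0,0,0.004,0,0,0,255],[0,0,0.004,0,0,0,255],[0,0,0,0,0,0,128],[0,0,0,0,0,0,0],[0,0,0,0,0,0,0],[0,0,0,0,0,0,0],[0,0,0,0,0,0,0],[0,0,0,0,0,0,0]],
])

```text
clock: 6.17
position: [549.4, -146.1, 121.7]
ee_rot: [0.768, -0.641, 0.0, -0.0]
contact_force: [-0.2, -0.3, 0.6]
gripper_width: 79.2
```

The cover is released. Now I raise the tool, close the fingers, and move to the right side of the knob (box (-110,-40)).

drive_tool([
  [[0,0,-0.03,0,0,0,0],[0,0,-0.03,0,0,0,0],[0.01,0.03,0,0,0,0,255],[0.01,0.03,0,0,0,0,255],[0.01,0.03,0,0,0,0,255],[0.01,0.002,0,0,0,0,255],[0,0,0,0,0,0,255],[0,0,0,0,0,0,255]],
])

```text
clock: 6.83
position: [466.4, -202.3, 181.8]
ee_rot: [0.767, -0.641, 0.001, -0.0]
contact_force: [0.6, 0.6, 0.1]
gripper_width: 12.5
```

drive_tool([
  [[0,0,0,0,0,0,255],[0,0,0,0,0,0,255],[0,0,0.025,0,0,0,255],[0,0,0.025,0,0,0,255],[0,0,0.015,0,0,0,255],[0,0,0.01,0,0,0,255],[0,0,0,0,0,0,255],[0,0,0,0,0,0,255]],
])

```text
clock: 7.5
position: [466.6, -201.6, 106.2]
ee_rot: [0.768, -0.64, -0.0, 0.0]
contact_force: [0.2, -0.5, 0.2]
gripper_width: -0.2
```

```bash
python3 - <<'E'
from h import *
cv2.imwrite("pics/w3.png",get_image("wrist"));print(delta(np.array([466.3,-201.9,103]),R.identity())[0])
E
```

```text
[-3.31402169e-05  7.88614961e-04  3.97837911e-03]
```

View pics/w3.png

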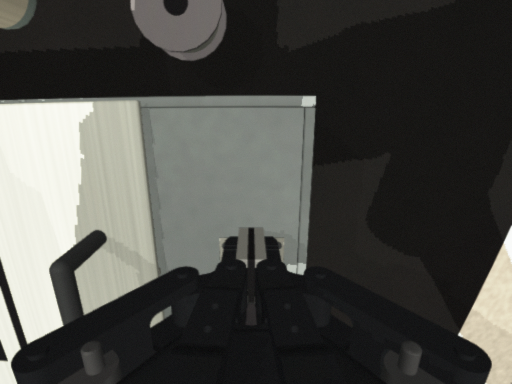

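The closed fingers, at about (252,245) in the wrist picture, stand at the right end of the slide plate in line with the knob. Now I push along +y.

drive_tool([
  [[0,0,0.003,0,0,0,255],[-0.004,0,0,0,0,0,255],[-0.005,0,0,0,0,0,255],[-0.005,0,0,0,0,0,255],[-0.005,0,0,0,0,0,255],[-0.005,0,0,0,0,0,255],[-0.004,0,0,0,0,0,255],[0,0,0,0,0,0,255]],
])

```text
clock: 8.22
position: [461.0, -173.5, 103.6]
ee_rot: [0.768, -0.64, 0.0, -0.0]
contact_force: [1.0, -0.4, -1.0]
gripper_width: 0.4
```

drive_tool([
  [[-0.004,0,0,0,0,0,255],[-0.003,0,0,0,0,0,255],[-0.002,0,0,0,0,0,255],[0,0,0,0,0,0,255]],
])

```text
clock: 8.55
position: [459.4, -165.0, 103.3]
ee_rot: [0.768, -0.641, -0.0, -0.0]
contact_force: [0.2, -0.8, 1.0]
gripper_width: 0.2
```

drive_tool([
  [[-0.003,0,0,0,0,0,255],[-0.003,0,0,0,0,0,255]],
])

```text
clock: 8.72
position: [459.2, -163.2, 103.5]
ee_rot: [0.769, -0.64, 0.002, 0.002]
contact_force: [4.6, -38.8, -10.5]
gripper_width: 0.1
```

```bash
python3 - <<'E'
from h import *
cv2.imwrite("pics/w4.png",np.hstack([cv2.resize(get_image("wrist"),(400,300)),cv2.resize(get_image("top")[180:265,290:400],(390,300))]));print(read_state()["contact_force"])
E
```

```text
[  4.01583607 -25.10513413  -5.55150143]
```

View pics/w4.png

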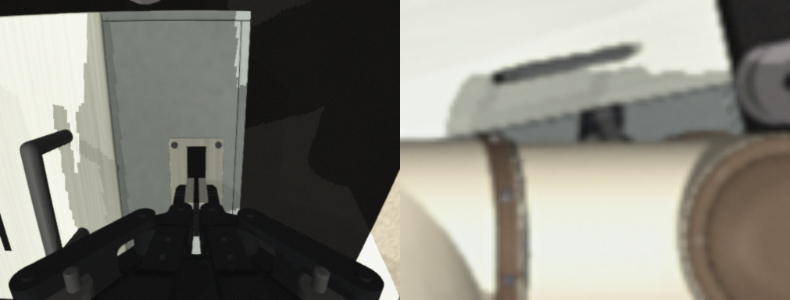

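The push ended hard at -39 N after about 39 mm, where the end stop was expected, and the empty slot shows at the knob's old place. I back off, rise, open and return above the handle.

drive_tool([
  [[0.005,0,0,0,0,0,255],[0.007,0,0,0,0,0,255],[0,0,-0.035,0,0,0,255],[0,0,-0.035,0,0,0,255],[0,0,-0.015,0,0,0,0],[-0.003,-0.03,0,0,0,0,0],[-0.003,-0.03,0,0,0,0,0],[-0.003,-0.032,0,0,0,0,0]],
])

```text
clock: 9.48
position: [550.0, -145.3, 188.9]
ee_rot: [0.768, -0.641, -0.0, -0.001]
contact_force: [0.5, 0.3, -0.3]
gripper_width: 48.2
```

drive_tool([
  [[0,0,0,0,0,0,0],[0,0,0,0,0,0,0],[0,0,0,0,0,0,0],[0,0,0,0,0,0,0]],
])

```text
clock: 9.82
position: [548.4, -146.0, 188.0]
ee_rot: [0.768, -0.641, -0.001, 0.0]
contact_force: [0.5, -0.6, 1.0]
gripper_width: 85.4
```

```bash
python3 - <<'E'
from h import *
print(delta(np.array([549.5,-146,119]),R.from_matrix([[.179,-.984,0],[-.984,-.179,0],[0,0,-1]])))
E
```

```text
(array([ 0.00029054, -0.00118842,  0.06896853]), array([ 0.00115639,  0.00072922, -0.00027641]))
```

drive_tool([
  [[0,-0.001,0.03,0,0,0,0],[0,0,0.025,0,0,0,0],[0,0,0.012,0,0,0,0],[0,0,0,0,0,0,130],[0,0,0,0,0,0,180],[0,0,0,0,0,0,255],[0,0,0,0,0,0,255],[0,0,0,0,0,0,255]],
])

```text
clock: 10.48
position: [551.0, -145.9, 122.7]
ee_rot: [0.768, -0.641, 0.001, -0.001]
contact_force: [-0.7, -0.1, -0.2]
gripper_width: 25.6
```

drive_tool([
  [[0,0,0,0,0,0,255],[0,0,0,0,0,0,255],[0,0,0,0,0,0,255],[0,0,0,0,0,0,255]],
])

```text
clock: 10.82
position: [549.6, -146.1, 122.4]
ee_rot: [0.768, -0.641, -0.0, 0.001]
contact_force: [-3.0, -0.5, 4.8]
gripper_width: 7.3
```

```bash
python3 - <<'E'
import numpy as np
# grasp path: tool tilt b=0.4*a about tool x; bar is g behind TCP along tool z. print tool-frame shift per step
g=6.; N=20; A=np.linspace(0,1.0,N+1)
def tcp(a):
    b=.4*a; X=-155*np.cos(a)+41*np.sin(a); Z=155*np.sin(a)+41*np.cos(a)
    # tool z dir in box x-z: down tilted toward -x
    z=np.array([-np.sin(b),-np.cos(b)]); return np.array([X,Z])+g*z
for a0,a1 in zip(A[:-1],A[1:]):
    b=.4*a0; d=tcp(a1)-tcp(a0); z=np.array([-np.sin(b),-np.cos(b)]); y=np.array([-np.cos(b),np.sin(b)])
    print(round(a1,2),"y %.1f z %.1f"%(d@y,d@z))
E
```

```text
0.05 y -2.1 z -7.7
0.1 y -2.4 z -7.6
0.15 y -2.6 z -7.5
0.2 y -2.8 z -7.5
0.25 y -3.0 z -7.4
0.3 y -3.2 z -7.3
0.35 y -3.5 z -7.2
0.4 y -3.7 z -7.1
0.45 y -3.9 z -6.9
0.5 y -4.1 z -6.8
0.55 y -4.3 z -6.7
0.6 y -4.5 z -6.6
0.65 y -4.7 z -6.4
0.7 y -4.9 z -6.3
0.75 y -5.1 z -6.1
0.8 y -5.2 z -6.0
0.85 y -5.4 z -5.8
0.9 y -5.6 z -5.6
0.95 y -5.8 z -5.4
1.0 y -5.9 z -5.3
```

Gripped again. Now I lift along the arc, tilting the tool partly with the cover.

drive_tool([
  [[0,-0.0021,-0.0077,-0.02,0,0,255],[0,-0.0024,-0.0076,-0.02,0,0,255],[0,-0.0026,-0.0075,-0.02,0,0,255],[0,-0.0028,-0.0075,-0.02,0,0,255],[0,0,0,0,0,0,255]],
])

```text
clock: 11.23
position: [559.5, -144.2, 151.0]
ee_rot: [0.767, -0.64, -0.028, 0.033]
contact_force: [-5.1, -2.4, -1.4]
gripper_width: 7.6
```

The cover is free: it rose 29 mm with little force. I continue.

drive_tool([
  [[0,-0.003,-0.0074,-0.02,0,0,255],[0,-0.0032,-0.0073,-0.02,0,0,255],[0,-0.0035,-0.0072,-0.02,0,0,255],[0,-0.0037,-0.0071,-0.02,0,0,255],[0,-0.0039,-0.0069,-0.02,0,0,255],[0,-0.0041,-0.0068,-0.02,0,0,255],[0,-0.0043,-0.0067,-0.02,0,0,255],[0,0,0,0,0,0,255]],
])

```text
clock: 11.9
position: [590.2, -138.4, 196.3]
ee_rot: [0.763, -0.637, -0.074, 0.087]
contact_force: [-7.3, -2.3, 0.0]
gripper_width: 7.5
```

drive_tool([
  [[0,-0.0045,-0.0066,-0.02,0,0,255],[0,-0.0047,-0.0064,-0.02,0,0,255],[0,-0.0049,-0.0063,-0.02,0,0,255],[0,-0.0051,-0.0061,-0.02,0,0,255],[0,0,0,0,0,0,255]],
])

```text
clock: 12.32
position: [614.7, -133.9, 217.1]
ee_rot: [0.759, -0.633, -0.099, 0.118]
contact_force: [-9.7, -0.2, 4.8]
gripper_width: 7.4
```

drive_tool([
  [[0,-0.0052,-0.006,-0.02,0,0,255],[0,-0.0054,-0.0058,-0.02,0,0,255],[0,-0.0056,-0.0056,-0.02,0,0,255],[0,-0.0058,-0.0054,-0.02,0,0,255],[0,0,0,0,0,0,255],[0,0,0,0,0,0,255],[0,0,0,0,0,0,255],[0,0,0,0,0,0,255]],
])

```text
clock: 12.98
position: [642.3, -128.7, 232.4]
ee_rot: [0.754, -0.629, -0.123, 0.147]
contact_force: [-7.8, 1.4, 5.2]
gripper_width: 7.3
```

```bash
python3 - <<'E'
from h import *
s=read_state(); z=R.from_quat(s["ee_rot"]).as_matrix()[:,2]; b=s["position"]-6*z
h=np.array([549.5,-146,126])+155*np.array([.984,.179,0])-np.array([0,0,41])
r=b-h; x=r@[.984,.179,0]; print("angle",np.arctan2(r[2],-x)-np.arctan2(41,155),"radius",np.hypot(x,r[2]),"lat",r@[-.179,.984,0],s["contact_force"],abs(s["joint_vel"]).max())
cv2.imwrite("pics/end.png",np.hstack([cv2.resize(get_image("wrist"),(400,300)),cv2.resize(get_image("scene")[80:270,60:310],(395,300))]))
E
```

```text
angle 0.9475124032249616 radius 163.67575042185018 lat 0.42860129504543387 [-7.81041211  1.44360633  5.20002002] 0.003414011294036224
```

View pics/end.png

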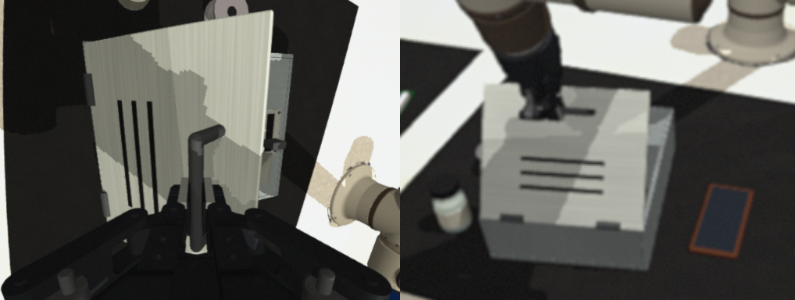

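The picture shows the cover well up with the bar still in the fingers, and the phone, jar and spool in place. The angle works out at about 0.95 rad (54°) and the arm is still, so I'm handing in.

```bash
python3 -c "
from bench import *
job_done();print(read_state()['clock'])"
```

```text
the job is handed in; nothing more can be done
the job is handed in; nothing more can be done
```

The cover was caught. I freed it with the thumb slide, raised it to about 54° and handed the job in while still holding it there.

- **Tug:** The handle rose about 5.7 mm and stopped hard. I held it for about 0.8 s at around 18 N before touching the slide.
- **Slide:** I pushed the slide across until it met a stop. The wrist force was 39 N in the y direction at that moment, and the wrist picture showed an empty slot where the knob had been.
- **Raising:** I gripped the handle again and lifted it along its arc with only a few newtons.

The last checks showed:
- **Cover angle:** about 0.95 rad, worked out from the tool pose rather than measured directly.
- **Arc:** the radius came out at 164 mm against the expected 160 mm.
- **Steadiness:** the arm was still, with joint speeds of 0.003 rad/s or less.
- **Grip:** the gripper read 7.3 mm on the 10 mm bar. It read that low on every grasp, and the pictures show the bar held.
- **Bystanders:** the phone, jar and spool looked in place in the final pictures. I checked this by eye only.

The clock stood at about 13 s of the 54 s allowed, and hand-in gave no verdict.

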